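Push the chopping board into the worktop clamp and tighten its wing screw

TASK

Push the small chopping board along the worktop, without lifting it, until its far edge rests flat against the fence of the worktop clamp, about centred on the clamp. Then fix it there: push the wings of the clamp's wing screw round with a fingertip, clockwise seen from above, stroke after stroke, until the screw comes to its stop, without gripping or forcing it. Leave the board home against the fence and all the other kitchen things where they are.

Things in the scene. Friction and masses are not known exactly. Their poses are not given: they have to be found in the camera images.
- board: small chopping board of pale wood, 160 mm (its x) by 130 mm (its y) by 20 mm thick, 0.2 to 0.4 kg, loose and flat on the worktop, 50 to 75 mm short of the clamp's fence. Origin at the centre of its underside; x points to its far edge (the one that goes into the clamp), z up. It slides under a push of a few newtons.
- board_edge (a point): middle of the board's far edge: 80 mm along the board's x from its origin, 10 mm above its underside. Axes as the board's.
- clamp: grey clamp fixed to the worktop. Origin on the worktop at the foot of the fence face, in the middle; x points into the fence (the way the board is pushed), y left, z up. Fence: upright face at x = 0, 150 mm wide, 32 mm high. In its middle a column, 50 mm wide, x = 0 to 20 mm, rises to 98 mm. With the board home, the board's origin lies at x = -80 mm.
- jaw_tip (a point): middle of the front top edge of the clamp's jaw, 58 mm above the worktop and 58 mm in front of the fence face. The jaw, 44 mm wide, reaches from the column to here, its underside 42 mm above the worktop, over the board. Axes as the clamp's.
- screw_axis (a point): point on the wing screw's upright axis, fixed in the clamp: x = -38 mm, y = 0, z = 69 mm in the clamp's frame. Axes as the clamp's. The column's face is 38 mm behind the axis (clamp's +x side); the other sides are free.
- wing_end (a point): middle of the outer end of one of the screw's two opposite, equal wings; x points outwards along it, z up; it turns and sinks with the screw. Each wing is flat and upright, 9 to 34 mm from the axis (68 mm over both), 6 mm thick, 18 mm high. The round hub is 18 mm across and stands 4 mm above the wings.
- wing_screw (a joint): turn of the brass wing screw, rad, growing clockwise from above (tightening). At 0 the wing of wing_end points along the clamp's +x. Starts at 0 to 3.1; hard stop at 9.42 (1 to 1.5 turns to go). It sinks 4 mm a turn: wings at 66 to 84 mm above the worktop at 0, 60 to 78 mm at the stop. Needs 0.03 N m (1 to 2 N on a wing) and stays where left.
- front_a: the leading half of the wing of wing_end: the face that goes ahead as the screw tightens, with the half of the hub on that side. Part of the wing screw; origin on its axis, x along that wing, z up. A tightening stroke pushes on the other, trailing face; a grip would press here too.
- front_b: the leading half of the opposite wing, in the same way; part of the wing screw, same origin and axes as front_a.
- ramekin: a white ceramic ramekin, 72 mm across the rim, 45 mm high, standing beside the clamp; origin at the centre of its underside. To be left alone.
- spice_jar: a small glass spice jar, 46 mm across, 85 mm high, standing beside the clamp; origin at the centre of its underside. To be left alone.
- pepper_mill: a dark wooden pepper mill, 52 mm across, 120 mm high; origin at the centre of its underside. To be left alone.
- spoon: a steel spoon, 170 mm long, lying flat beside the board; origin at mid length, under it; x along it. To be left alone.
- mug: a blue mug, 80 mm across, 95 mm high; origin at the centre of its underside. To be left alone.
- egg_timer: a round white kitchen timer, 60 mm across, 50 mm high; origin at the centre of its underside. To be left alone.
Not all that is in view belongs to the job. Of the things that look like the board, the middle-sized one is meant. What is meant by the clamp is not pink, and is the smaller of those in its own colour.

How it is judged (in metres and radians):
On the way, in this order (a step that is already met when the one before it is completed fails the run):
1. the board lies home against the fence of the clamp (x of board_edge in the frame of clamp above -0.005 m and y of board_edge in the frame of clamp between -0.03 and 0.03 m and angle between the x axis of board and the x axis of clamp, either way round below 0.08 rad), for 0.2 s.
2. the wing screw has been turned to its stop with the board home (all of step 1 and value of joint wing_screw above 9.17 rad), for 0.2 s.
At the end, for the whole second after the job is handed in: The board lies flat and at rest, its far edge within 5 mm of the fence face at the middle, within 30 mm of the clamp's middle sideways and within 0.08 rad of square to it; the wing screw stands within 0.25 rad of its stop (all of step 2 and height (world z) of board below 0.004 m and linear speed of board below 0.01 m/s and velocity of joint wing_screw below 0.1 rad/s); the robot touches nothing.
It fails at once if the board is lifted (more than 12 mm) or tipped (more than 0.15 rad) (height (world z) of board above 0.012 m or angle between board's own z axis and vertical above 0.15 rad).
It fails at once if the wing screw is gripped: the fingers press on a leading half with more than 10 N (contact force between the fingers and front_a above 10 N or contact force between the fingers and front_b above 10 N).
It fails at once if the wing screw is forced (more than 40 N from the fingers) (contact force between the fingers and wing_screw above 40 N).
It fails at once if another kitchen thing is moved by more than 25 mm or lifted (distance of any of ramekin, spice_jar, pepper_mill, spoon, mug, egg_timer from where it was at the start of the episode above 0.025 m).
It also fails if it takes over 72 s, if anything falls off the work surface, if the arm or the gripper's body presses on something with over 40 N, if the wrist force passes 120 N, or if a joint passes its speed limit or range.

ROBOT

A 6-joint arm with a two-finger parallel gripper is mounted at the origin on the work surface. World frame = base frame: x ahead of the robot, y to its left, z up, the work surface at z = 0. Lengths are in mm, angles in degrees, forces in N, time in s.
With the tool pointing down it reaches from about 375 to 925 mm from the base axis. Payload 5.7 kg.
Tool frame: the origin (TCP) lies on the centre line of the jaws, within the pads' length; the fingertips stand 17 mm ahead of it and the grasp point (between the pads) lies 2 mm behind it; z points along the fingers, y is the line along which they close (so a half turn about z gives the same grasp; the last joint's range is limited). The gripper opens to 85 mm and grips with 20 to 120 N. Pads are 22 mm wide; open, the fingers measure 114 mm over their backs; the gripper's body (76 mm by 85 mm) begins 54 mm behind the grasp point. The pads swing forward as they close: fully open they stand 13 mm farther back than shut.
Start: joints at [-72.313, 20.558, 86.54, -0, 72.909, -6.595], TCP at [246.719, -546.896, 248.267] pointing down, gripper open.
Joint ranges: [-170.27, 170.27], [-57.76, 135], [12.27, 136.19], [-55.21, 235.2], [11.17, 155.16], [-170.74, 170.74]. Speed limits (degrees/s): [136.94, 136.94, 180, 180, 180, 180].

INTERFACE

Orientations are given as a 3x3 rotation matrix whose columns are the frame's x, y, z axes.
In Python, from station import * gives the robot as it stands. The module is installed in compiled form; this text tells all that it offers.
- The arm moves only by the tool step_arm, never from a script. Its argument "motion" is a list of rows, each an object with "xyz": the shift along the world's x, y, z normalised to -1 to 1, where 1 is 150 mm, a list of three; "roll": the turn about the world's z normalised to -1 to 1, where 1 is 360 degrees. A call has 1 to 20 rows; each row is the pose to reach, as a shift and turn from the pose commanded when the call began, turning the shorter way round; what a row does not reach only later rows make up. A row lasts 1/12 s, in which the tool goes at most 41.7 mm and 7.16 degrees, less where a joint would pass 70% of its speed; a pose out of reach is approached as far as the arm can. A call with a number of a shift or a turn outside -1 to 1 is refused whole. A call with a gripper value outside its range is refused whole. "gripper" is the opening, from -1 (shut) to 1 (fully open), set as the call begins (left out, the last holds). The fingers move at their own pace and stop on an object; the grip force is fixed at half the most. Time passes only in rows, so rows that repeat a pose let the fingers close. It gives the time, the measured TCP pose, the force, the opening and the grip force at its end, in the units of the state.
- state(): the state, without advancing time (a new reading comes with each control period).
- snapshot(name): name is "side" or "top"; returns a dict with "pixels" (400x640x3 uint8, blue, green, red), "vertical_fov" (degrees; the focal length in pixels is half the picture's height over the tangent of half this angle, whatever the lens; pixels are square), "cx", "cy" (the principal point, pixels), "position" and "rotation" of the camera in the world. Camera axes: x right, y up, looking along -z (the intrinsics and any distortion apply to the point x, -y, -z); pixel columns grow to the right and rows downward; lengths in mm; the calibration is good to about 2 mm. A picture is of the moment at which its call begins. There is no depth.
- hand_in(): hands the job in; it is judged then, once.
The state is a dict: "t": time; "joints": joint angles; "joint_velocities": joint speeds; "joint_torque": joint torques, N m; "tcp_pos": TCP position; "tcp_rot": TCP orientation; "force": force on the tool from outside, world axes, zero at the start; "torque": the same for the moment, N m; "width": finger opening in mm; "finger_force": force on a finger pad.
Only numpy, scipy, OpenCV 4.12 (cv2) and the standard library are available. Lean on these libraries where they do the work, as an engineer would, in place of code of your own. Each camera call takes 0.05 s, during which the arm holds its last target. There are 200 camera calls.

## Working session

There is one attempt and no reset: what is moved stays moved. The work goes in short steps, Python scripts to look and compute and a tool call to move; the robot and the scene stay as the last step left them, time stands still between calls to the robot, and variables do not carry over. Pictures are saved under pics/ and viewed, at most 10 in all, crops included, and the job is handed in when it is done.

Besides the shell and the picture viewer there is one more tool, called after "Call:" by a JSON object that holds its "fn" and its "kwargs", one argument or row to a line. step_arm: Moves the arm, as the interface text tells. Its arguments: {"type":"object","properties":{"motion":{"type":"array","items":{"type":"object","properties":{"xyz":{"type":"array","items":{"type":"number","minimum":-1,"maximum":1}},"roll":{"type":"number","minimum":-1,"maximum":1}}}},"gripper":{"type":"number"}},"required":["motion"]}

```bash
mkdir -p pics; cat > h.py <<'E'
from station import *
import numpy as np, cv2, pickle
def snap(n,f):
    s=snapshot(n); cv2.imwrite('pics/'+f+'.png',s['pixels']); pickle.dump(s,open(f+'.pkl','wb'))
    return s
def ray(s,u,v):
    h,w=s['pixels'].shape[:2]; f=h/2/np.tan(np.radians(s['vertical_fov'])/2)
    d=np.array([(u-s['cx'])/f,-(v-s['cy'])/f,-1.]); return np.array(s['position']),np.array(s['rotation'])@d
def at(s,u,v,z):
    p,d=ray(s,u,v); return p+d*(z-p[2])/d[2]
def proj(s,P):
    h,w=s['pixels'].shape[:2]; f=h/2/np.tan(np.radians(s['vertical_fov'])/2)
    c=np.array(s['rotation']).T@(np.array(P,float)-s['position']); return s['cx']-f*c[0]/c[2], s['cy']+f*c[1]/c[2]
def crop(f,x0,y0,x1,y1,k,o):
    cv2.imwrite('pics/'+o+'.png',cv2.resize(pickle.load(open(f+'.pkl','rb'))['pixels'][y0:y1,x0:x1],None,fx=k,fy=k,interpolation=cv2.INTER_CUBIC))
E
python3 - <<'E'
from h import *
for n in('top','side'):
    s=snap(n,n+'0'); print({k:v for k,v in s.items() if k!='pixels'})
print(state())
E
```

```text
{'vertical_fov': 49.57968143651253, 'cx': 312.99342574571153, 'cy': 198.8859685488771, 'position': array([ 429.11714033,   15.12504189, 1262.26732626]), 'rotation': array([[ 0.00337228,  0.99525451, -0.09724759],
       [-0.99994012,  0.00436854,  0.0100335 ],
       [ 0.01041072,  0.09720793,  0.99520964]])}
{'vertical_fov': 44.18963143513187, 'cx': 308.031067073794, 'cy': 193.8163152609761, 'position': array([ 200.33723836,  958.54624731, 1091.86717819]), 'rotation': array([[-0.94225788,  0.23860962, -0.23497986],
       [-0.33488315, -0.67519274,  0.65724276],
       [-0.00183225,  0.69798297,  0.71611202]])}
{'t': 0.1, 'joints': array([-7.23130664e+01,  2.05942124e+01,  8.65913353e+01, -1.15470942e-03,
        7.29091848e+01, -6.59471997e+00]), 'joint_velocities': array([ 0.02201302, -0.03896257, -0.08314939, -0.01024095, -0.0633635 ,
       -0.00099946]), 'joint_torque': array([ 3.05183457e-04, -5.28652453e+01, -2.79349512e+01, -4.18251293e-04,
        4.96389359e-03,  4.34710145e-06]), 'tcp_pos': array([ 246.54500229, -546.37668284,  247.54305957]), 'tcp_rot': array([[ 9.11532601e-01,  4.11227486e-01, -5.20680498e-04],
       [ 4.11227780e-01, -9.11531266e-01,  1.56938791e-03],
       [ 1.70758889e-04, -1.64466653e-03, -9.99998633e-01]]), 'force': array([-0.36032624,  0.02081914,  0.459828  ]), 'torque': array([-0.00926566,  0.01143516,  0.0527305 ]), 'finger_force': 0.0, 'width': 85.16737680178178}
```

View pics/top0.png

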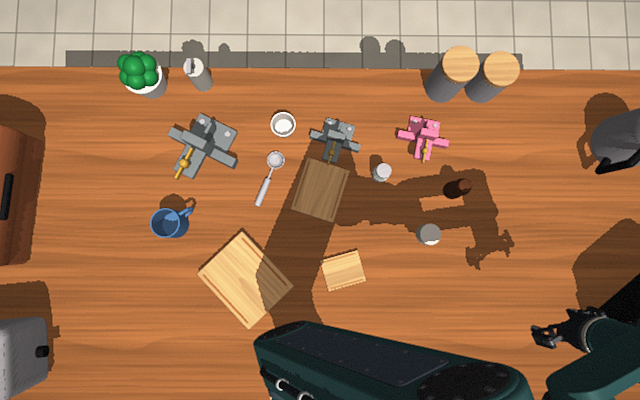

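View pics/side0.png

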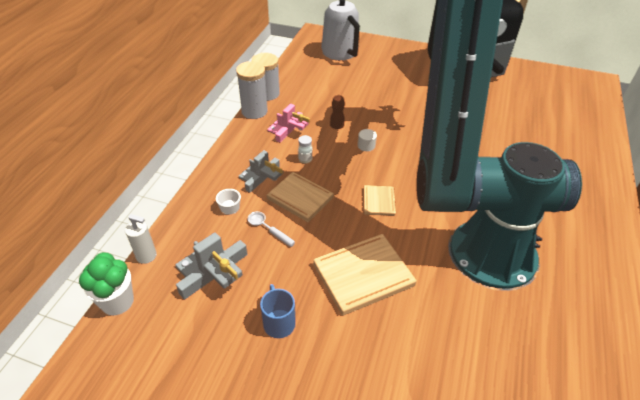

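Board candidates in the top view are the large one (245,278), the small one (344,270) and the middle-sized one (320,190), which lies in shadow. I take the middle one. Clamp candidates are the large grey (205,145), the pink (422,135) and the small grey (335,138). I take the small grey. One close crop to check the choice.

```bash
python3 - <<'E'
from h import *
s=pickle.load(open('top0.pkl','rb'))['pixels'][95:235,250:410]
g=(255*(s/255.)**0.6).astype('uint8')
cv2.imwrite('pics/c0.png',cv2.resize(g,None,fx=4.28,fy=4.28,interpolation=cv2.INTER_CUBIC)[:600])
E
```

```text
(no output)
```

View pics/c0.png

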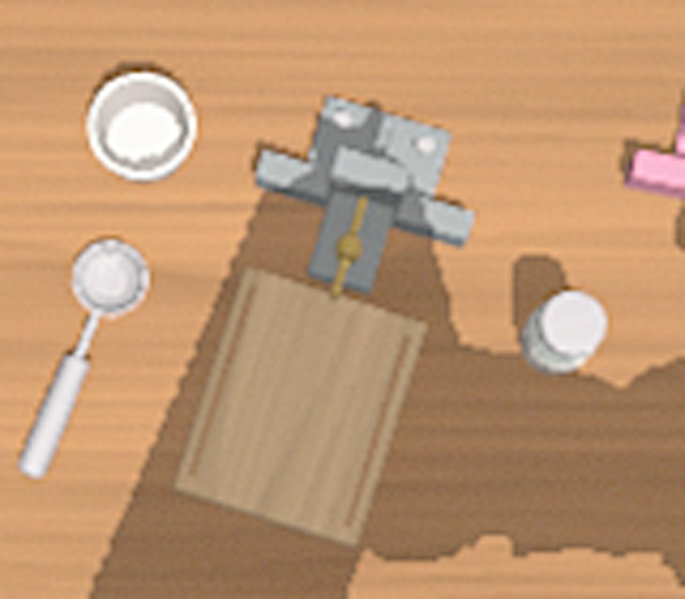

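```bash
python3 - <<'E'
from h import *
s=pickle.load(open('top0.pkl','rb'))
def P(u,v,z): return at(s,250+u/4.28-.4,95+v/4.28-.4,z)[:2]
B=[P(*q,20) for q in[(248,268),(427,323),(357,546),(177,487)]]
print('board',B,[np.linalg.norm(B[i]-B[(i+1)%4]) for i in range(4)])
c=sum(B)/4; ax=(B[0]+B[1]-B[2]-B[3]); print('centre',c,'yaw',np.degrees(np.arctan2(ax[1],ax[0])))
J=[P(310,275,58),P(370,292,58)];d=J[0]-J[1];print('jaw',J,np.linalg.norm(d),np.degrees(np.arctan2(-d[0],d[1])))
F=[P(258,180,32),P(465,238,32)];d=F[0]-F[1];print('fence',F,sum(F)/2,np.linalg.norm(d),np.degrees(np.arctan2(-d[0],d[1])))
for n,q in dict(hub=(348,245,84),w1=(362,200,80),w2=(336,295,80),col1=(332,180,98),col2=(404,194,98),jar=(575,322,85),ram=(143,125,45),spoon=(110,275,5),spoone=(35,470,5)).items(): print(n,P(*q))
print('timer',at(s,430,233,50),'mill',at(s,463,186,120),'mug',at(s,167,223,95))
E
```

```text
board [array([672.24813307,  18.86746308]), array([ 635.05529284, -102.74524351]), array([483.64244947, -55.05586783]), array([522.79006449,  65.86723283])] [np.float64(127.17294433136217), np.float64(158.7454745512782), np.float64(127.10205362267183), np.float64(156.67384153510898)]
centre [578.43398497 -18.26660385] yaw -17.469667232753316
jaw [array([660.3532603 , -22.12137369]), array([649.21334932, -61.66338474])] 41.081239692623384 -15.73377186728748
fence [array([730.3112881,  12.3451773]), array([ 691.23519761, -127.56396474])] [710.77324286 -57.60939372] 145.26358412606396 -15.604846014810272
hub [675.14008275 -45.84224708]
w1 [705.71796789 -55.16903513]
w2 [643.11234073 -38.26797221]
col1 [714.43376037 -34.89397626]
col2 [705.57315972 -81.00725253]
jar [ 625.41631729 -191.91701319]
ram [764.26907645  89.66737746]
spoon [669.79177494 113.71461076]
spoone [535.10731226 163.06986807]
timer [ 453.06396497 -324.96859897   50.        ] mill [ 577.03313823 -396.49482325  120.        ] mug [476.41735083 395.06245118  95.        ]
```

The crop shows the small grey clamp (jaw front edge at about 330,140, hub at about 331,152) directly over the far end of the middle-sized board. The measured sizes agree: board 127 x 158 mm, fence 145 mm. From this I get clamp origin about (711,-57.5), yaw -15.5°, screw axis about (674,-47), and a board gap of about 58 mm. The wings lie along the clamp's x axis.

I'll shut the gripper, turn it to the clamp's yaw and travel over.

Call:
{"fn": "step_arm", "kwargs": {
  "motion": [
    {"xyz": [0.347,0.934,0],"roll": -0.1106},
    {"xyz": [0.347,0.934,0],"roll": -0.1106},
    {"xyz": [0.347,0.934,0],"roll": -0.1106},
    {"xyz": [0.347,0.934,0],"roll": -0.1106},
    {"xyz": [0.347,0.934,0],"roll": -0.1106},
    {"xyz": [0.347,0.934,0],"roll": -0.1106}
  ],
  "gripper": -1
}}

```text
t: 0.6
tcp_pos: [299.1, -404.5, 248.0]
tcp_rot: [[0.962, -0.272, -0.0], [-0.272, -0.962, 0.001], [-0.001, -0.001, -1.0]]
force: [1.0, -0.4, -0.3]
width: 12.0
finger_force: 0.0
```

Call:
{"fn": "step_arm", "kwargs": {
  "motion": [
    {"xyz": [0.347,0.934,0]},
    {"xyz": [0.347,0.934,0]},
    {"xyz": [0.347,0.934,0]},
    {"xyz": [0.347,0.934,0]}
  ]
}}

```text
invalid input at $.motion[0]: expected keys xyz, roll
```

Call:
{"fn": "step_arm", "kwargs": {
  "motion": [
    {"xyz": [0.347,0.934,0]},
    {"xyz": [0.347,0.934,0]},
    {"xyz": [0.347,0.934,0]},
    {"xyz": [0.347,0.934,0]}
  ]
}}

```text
invalid input at $.motion[0]: expected keys xyz, roll
```

Call:
{"fn": "step_arm", "kwargs": {
  "motion": [
    {"xyz": [0.347,0.934,-0.8]},
    {"xyz": [0.347,0.934,-0.8]},
    {"xyz": [0.347,0.934,-0.8]},
    {"xyz": [0.347,0.934,-0.8]},
    {"xyz": [0.347,0.934,-0.8]},
    {"xyz": [0.347,0.934,-0.8]},
    {"xyz": [0.347,0.934,-0.8]}
  ]
}}

```text
invalid input at $.motion[0]: expected keys xyz, roll
```

Call:
{"fn": "step_arm", "kwargs": {
  "motion": [
    {"xyz": [0.347,0.934,0],"roll": 0},
    {"xyz": [0.347,0.934,0],"roll": 0},
    {"xyz": [0.347,0.934,0],"roll": 0},
    {"xyz": [0.347,0.934,0],"roll": 0}
  ]
}}

```text
t: 0.93
tcp_pos: [350.6, -262.8, 247.7]
tcp_rot: [[0.964, -0.268, -0.001], [-0.268, -0.964, 0.003], [-0.002, -0.003, -1.0]]
force: [0.6, -0.3, 0.1]
width: -0.5
finger_force: 0.0
```

Call:
{"fn": "step_arm", "kwargs": {
  "motion": [
    {"xyz": [0.347,0.934,0],"roll": 0},
    {"xyz": [0.347,0.934,0],"roll": 0},
    {"xyz": [0.347,0.934,0],"roll": 0},
    {"xyz": [0.347,0.934,0],"roll": 0}
  ]
}}

```text
t: 1.27
tcp_pos: [402.9, -123.1, 248.1]
tcp_rot: [[0.964, -0.267, -0.0], [-0.267, -0.964, 0.002], [-0.001, -0.002, -1.0]]
force: [1.4, 1.0, 0.3]
width: 0.1
finger_force: 0.0
```

Call:
{"fn": "step_arm", "kwargs": {
  "motion": [
    {"xyz": [0.347,0.934,-0.8],"roll": 0},
    {"xyz": [0.347,0.934,-0.8],"roll": 0},
    {"xyz": [0.347,0.934,-0.8],"roll": 0},
    {"xyz": [0.347,0.934,-0.8],"roll": 0},
    {"xyz": [0.347,0.934,-0.8],"roll": 0},
    {"xyz": [0.347,0.934,-0.8],"roll": 0},
    {"xyz": [0.347,0.934,-0.8],"roll": 0}
  ]
}}

```text
t: 1.85
tcp_pos: [454.0, 14.4, 127.2]
tcp_rot: [[0.964, -0.265, -0.003], [-0.265, -0.964, 0.0], [-0.003, 0.001, -1.0]]
force: [0.1, -0.4, 0.3]
width: 0.1
finger_force: 0.0
```

Call:
{"fn": "step_arm", "kwargs": {
  "motion": [
    {"xyz": [0,0,-0.25],"roll": 0},
    {"xyz": [0,0,-0.45],"roll": 0},
    {"xyz": [0,0,-0.58],"roll": 0},
    {"xyz": [0,0,-0.64],"roll": 0},
    {"xyz": [0,0,-0.68],"roll": 0},
    {"xyz": [0,0,-0.68],"roll": 0},
    {"xyz": [0,0,-0.68],"roll": 0}
  ]
}}

```text
t: 2.43
tcp_pos: [455.7, 13.0, 27.1]
tcp_rot: [[0.963, -0.268, 0.001], [-0.268, -0.963, -0.0], [0.001, -0.0, -1.0]]
force: [0.1, 0.7, 0.7]
width: 0.3
finger_force: 0.0
```

```bash
python3 - <<'E'
from h import *
snap('top','top1'); s=snap('side','side1')
S=state();print(S['tcp_pos'],S['force'])
u,v=proj(s,S['tcp_pos']);print(u,v)
x,y=int(u)-90,int(v)-75
a=cv2.resize(s['pixels'][y:y+150,x:x+180],None,fx=2.2,fy=2.2)
t=pickle.load(open('top1.pkl','rb'))['pixels'][140:290,240:420]
b=cv2.resize(t,None,fx=2.2,fy=2.2)
cv2.imwrite('pics/c1.png',np.hstack([a,b]))
E
```

```text
[455.95230029  13.16747669  27.44373749] [-0.75844495 -0.24429933  0.80473544]
334.5427102301251 208.7105959690665
```

View pics/c1.png

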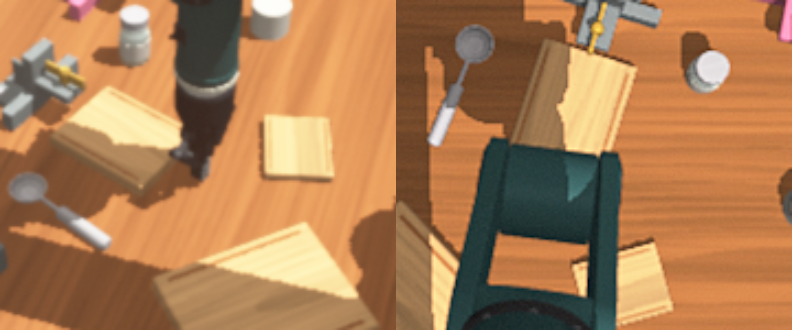

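The side crop shows the shut fingertips (about 200,165) just behind the board's rear edge, at the middle of it. Now I push along the clamp's x.

Call:
{"fn": "step_arm", "kwargs": {
  "motion": [
    {"xyz": [0.06,-0.0166,-0.01],"roll": 0},
    {"xyz": [0.12,-0.0333,-0.02],"roll": 0},
    {"xyz": [0.16,-0.0444,-0.02],"roll": 0},
    {"xyz": [0.19,-0.0527,-0.02],"roll": 0},
    {"xyz": [0.22,-0.061,-0.02],"roll": 0},
    {"xyz": [0.25,-0.0693,-0.02],"roll": 0},
    {"xyz": [0.28,-0.0776,-0.02],"roll": 0},
    {"xyz": [0.31,-0.086,-0.02],"roll": 0},
    {"xyz": [0.34,-0.0943,-0.02],"roll": 0},
    {"xyz": [0.37,-0.1026,-0.02],"roll": 0},
    {"xyz": [0.4,-0.111,-0.02],"roll": 0},
    {"xyz": [0.43,-0.119,-0.02],"roll": 0},
    {"xyz": [0.46,-0.1276,-0.02],"roll": 0},
    {"xyz": [0.49,-0.136,-0.02],"roll": 0},
    {"xyz": [0.52,-0.144,-0.02],"roll": 0},
    {"xyz": [0.54,-0.15,-0.02],"roll": 0},
    {"xyz": [0.54,-0.15,-0.02],"roll": 0}
  ]
}}

```text
t: 3.95
tcp_pos: [537.3, -9.3, 23.4]
tcp_rot: [[0.963, -0.268, 0.002], [-0.268, -0.963, -0.0], [0.002, -0.0, -1.0]]
force: [-0.3, -0.6, -0.7]
width: -0.0
finger_force: 0.0
```

```bash
python3 - <<'E'
from h import *
s=snap('top','top2'); S=state();print(S['tcp_pos'],S['force'])
g=s['pixels'][95:235,250:410]
cv2.imwrite('pics/c2.png',cv2.resize(g,None,fx=4.28,fy=4.28,interpolation=cv2.INTER_CUBIC))
E
```

```text
[536.9737208   -9.21056376  23.45575736] [-0.40168676  1.02496815 -0.2375548 ]
```

View pics/c2.png

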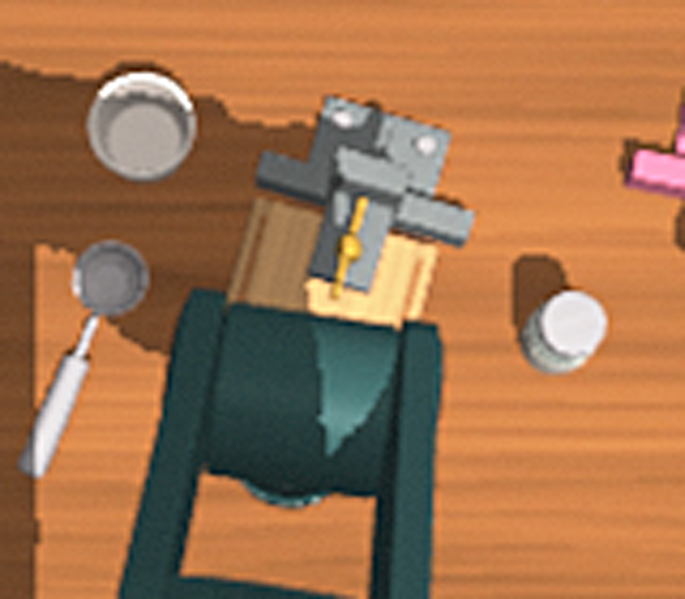

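The board's far edge is now nearly at the fence (corner at about 257,197) and the board looks square. I'll inch it in while watching the force.

Call:
{"fn": "step_arm", "kwargs": {
  "motion": [
    {"xyz": [0.01,-0.0028,0],"roll": 0},
    {"xyz": [0.02,-0.0055,0],"roll": 0},
    {"xyz": [0.03,-0.0083,0],"roll": 0},
    {"xyz": [0.04,-0.011,0],"roll": 0},
    {"xyz": [0.05,-0.0139,0],"roll": 0},
    {"xyz": [0.05,-0.0139,0],"roll": 0}
  ]
}}

```text
t: 4.5
tcp_pos: [544.1, -11.3, 23.3]
tcp_rot: [[0.963, -0.268, 0.001], [-0.268, -0.963, -0.0], [0.001, -0.0, -1.0]]
force: [-1.8, 1.4, -0.1]
width: 0.4
finger_force: 0.7
```

Call:
{"fn": "step_arm", "kwargs": {
  "motion": [
    {"xyz": [0.007,-0.0019,0],"roll": 0},
    {"xyz": [0.014,-0.0039,0],"roll": 0},
    {"xyz": [0.02,-0.0055,0],"roll": 0},
    {"xyz": [0.02,-0.0055,0],"roll": 0}
  ]
}}

```text
t: 4.83
tcp_pos: [544.1, -11.3, 23.0]
tcp_rot: [[0.963, -0.268, -0.004], [-0.268, -0.963, 0.001], [-0.004, 0.0, -1.0]]
force: [-5.8, 3.1, 5.1]
width: 0.2
finger_force: 3.5
```

Call:
{"fn": "step_arm", "kwargs": {
  "motion": [
    {"xyz": [0.01,-0.0028,0],"roll": 0},
    {"xyz": [0.02,-0.0055,0],"roll": 0},
    {"xyz": [0.02,-0.0055,0],"roll": 0}
  ]
}}

```text
t: 5.08
tcp_pos: [544.3, -11.4, 22.6]
tcp_rot: [[0.963, -0.268, -0.01], [-0.268, -0.963, 0.002], [-0.01, 0.0, -1.0]]
force: [-11.6, 3.9, 9.9]
width: -0.0
finger_force: 6.2
```

The board stops dead against the fence at 12 N. Retreat and lift.

Call:
{"fn": "step_arm", "kwargs": {
  "motion": [
    {"xyz": [-0.06,0.0166,0],"roll": 0},
    {"xyz": [-0.2,0.055,0],"roll": 0},
    {"xyz": [-0.3,0.083,0.1],"roll": 0},
    {"xyz": [-0.3,0.083,0.4],"roll": 0},
    {"xyz": [-0.3,0.083,0.65],"roll": 0},
    {"xyz": [-0.3,0.083,0.8],"roll": 0},
    {"xyz": [-0.3,0.083,0.8],"roll": 0}
  ]
}}

```text
t: 5.67
tcp_pos: [509.4, -1.0, 148.7]
tcp_rot: [[0.963, -0.268, 0.013], [-0.268, -0.964, -0.002], [0.013, -0.002, -1.0]]
force: [0.3, -0.5, 0.4]
width: -0.1
finger_force: 0.0
```

```bash
python3 - <<'E'
from h import *
s=snap('top','top3'); q=snap('side','side3'); S=state();print(S['tcp_pos'],S['force'])
a=cv2.resize(s['pixels'][105:180,290:390],None,fx=6,fy=6,interpolation=cv2.INTER_CUBIC)
b=cv2.resize(q['pixels'][140:230,220:340],None,fx=5,fy=5,interpolation=cv2.INTER_CUBIC)
cv2.imwrite('pics/c3.png',np.vstack([a[:,:600],b])[:,:,:][:900]) if 0 else cv2.imwrite('pics/c3.png',cv2.resize(np.hstack([a,b]),None,fx=.66,fy=.66))if 0 else cv2.imwrite('pics/c3.png',np.hstack([cv2.resize(a,(400,300)),cv2.resize(b,(400,300))]))
O=np.array([711,-57.5]);x=np.array([.9636,-.2672]);y=np.array([.2672,.9636])
for xc,yc,z in [(-160,65,20),(-160,-65,20),(0,65,20),(0,-65,20)]:
    print((xc,yc),proj(s,[*(O+xc*x+yc*y),z]))
E
```

```text
[506.20017254  -0.59316246 144.52797514] [-0.35993661  0.09076536 -0.98113133]
(-160, 65) (np.float64(297.33493338850946), np.float64(190.65143850883814))
(-160, -65) (np.float64(340.7324682636649), np.float64(202.82335961654312))
(0, 65) (np.float64(312.33188211132165), np.float64(138.30933973649854))
(0, -65) (np.float64(355.22484476075056), np.float64(150.24480199608558))
```

View pics/c3.png

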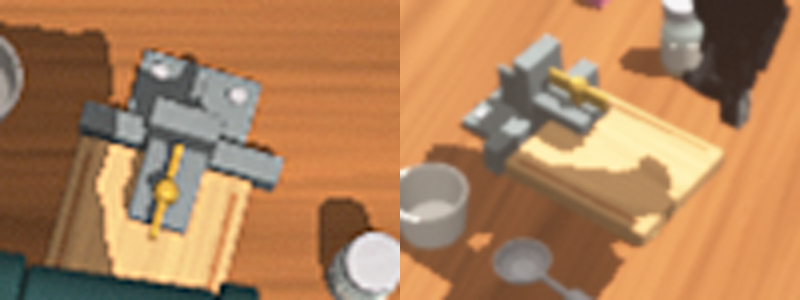

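The top crop shows the board against the fence and square. The hub is at (166,190) in the crop, with the wings along the clamp's x. The side crop shows the board flat. Next I go to the -y side of the near wing.

Call:
{"fn": "step_arm", "kwargs": {
  "motion": [
    {"xyz": [0.25,-0.155,0],"roll": 0},
    {"xyz": [0.5,-0.31,0],"roll": 0},
    {"xyz": [0.75,-0.465,0],"roll": 0},
    {"xyz": [0.9,-0.56,0],"roll": 0},
    {"xyz": [0.9,-0.56,-0.1],"roll": 0},
    {"xyz": [0.9,-0.56,-0.25],"roll": 0},
    {"xyz": [0.9,-0.56,-0.35],"roll": 0},
    {"xyz": [0.9,-0.56,-0.415],"roll": 0},
    {"xyz": [0.9,-0.56,-0.415],"roll": 0},
    {"xyz": [0.9,-0.56,-0.415],"roll": 0}
  ]
}}

```text
t: 6.6
tcp_pos: [638.6, -84.1, 79.6]
tcp_rot: [[0.963, -0.268, -0.002], [-0.268, -0.963, 0.001], [-0.002, 0.0, -1.0]]
force: [0.8, 0.3, -0.8]
width: 0.2
finger_force: 0.0
```

```bash
cat >> h.py <<'E'
A=np.array([674.5,-47.]);X=np.array([.9636,-.2672]);Y=np.array([.2672,.9636])
def pos(th,r=27,a=11,b=14.5):
    t=np.radians(th); w=np.array([np.cos(t),np.sin(t)]); n=np.array([-w[1],w[0]])
    c=r*w+(3+a*abs(n[0])+b*abs(n[1]))*n
    return A+c[0]*X+c[1]*Y
def rows(p0,ths):
    print('[',', '.join('{"xyz": [%.3f, %.3f, 0], "roll": 0}'%tuple((pos(t)-p0)/150) for t in ths),']')
E
python3 - <<'E'
from h import *
S=state();print(S['tcp_pos'],S['force'])
p0=np.array([639.4,-84.2])
rows(p0,range(194,104,-6)); rows(pos(110),range(104,20,-6)); rows(p0,range(210,104,-6))
E
```

```text
[638.59250372 -84.07836486  79.59670976] [ 0.78438509  0.29306272 -0.81571613]
[ {"xyz": [0.051, 0.121, 0], "roll": 0}, {"xyz": [0.039, 0.147, 0], "roll": 0}, {"xyz": [0.031, 0.174, 0], "roll": 0}, {"xyz": [0.024, 0.194, 0], "roll": 0}, {"xyz": [0.016, 0.210, 0], "roll": 0}, {"xyz": [0.011, 0.229, 0], "roll": 0}, {"xyz": [0.008, 0.249, 0], "roll": 0}, {"xyz": [0.007, 0.271, 0], "roll": 0}, {"xyz": [0.010, 0.293, 0], "roll": 0}, {"xyz": [0.016, 0.316, 0], "roll": 0}, {"xyz": [0.025, 0.339, 0], "roll": 0}, {"xyz": [0.038, 0.362, 0], "roll": 0}, {"xyz": [0.055, 0.383, 0], "roll": 0}, {"xyz": [0.075, 0.402, 0], "roll": 0}, {"xyz": [0.098, 0.418, 0], "roll": 0} ]
[ {"xyz": [0.026, 0.013, 0], "roll": 0}, {"xyz": [0.054, 0.022, 0], "roll": 0}, {"xyz": [0.084, 0.028, 0], "roll": 0}, {"xyz": [0.102, 0.033, 0], "roll": 0}, {"xyz": [0.115, 0.040, 0], "roll": 0}, {"xyz": [0.130, 0.045, 0], "roll": 0}, {"xyz": [0.147, 0.049, 0], "roll": 0}, {"xyz": [0.165, 0.050, 0], "roll": 0}, {"xyz": [0.185, 0.050, 0], "roll": 0}, {"xyz": [0.206, 0.046, 0], "roll": 0}, {"xyz": [0.227, 0.039, 0], "roll": 0}, {"xyz": [0.248, 0.030, 0], "roll": 0}, {"xyz": [0.268, 0.016, 0], "roll": 0}, {"xyz": [0.287, -0.000, 0], "roll": 0} ]
[ {"xyz": [0.095, 0.067, 0], "roll": 0}, {"xyz": [0.076, 0.085, 0], "roll": 0}, {"xyz": [0.060, 0.106, 0], "roll": 0}, {"xyz": [0.046, 0.129, 0], "roll": 0}, {"xyz": [0.036, 0.156, 0], "roll": 0}, {"xyz": [0.029, 0.184, 0], "roll": 0}, {"xyz": [0.021, 0.199, 0], "roll": 0}, {"xyz": [0.014, 0.216, 0], "roll": 0}, {"xyz": [0.010, 0.235, 0], "roll": 0}, {"xyz": [0.007, 0.256, 0], "roll": 0}, {"xyz": [0.008, 0.278, 0], "roll": 0}, {"xyz": [0.011, 0.301, 0], "roll": 0}, {"xyz": [0.018, 0.324, 0], "roll": 0}, {"xyz": [0.029, 0.347, 0], "roll": 0}, {"xyz": [0.043, 0.369, 0], "roll": 0}, {"xyz": [0.061, 0.389, 0], "roll": 0}, {"xyz": [0.082, 0.407, 0], "roll": 0}, {"xyz": [0.107, 0.423, 0], "roll": 0} ]
```

Call:
{"fn": "step_arm", "kwargs": {
  "motion": [
    {"xyz": [0.04,0.09,0.01],"roll": 0},
    {"xyz": [0.04,0.12,0.01],"roll": 0},
    {"xyz": [0.039,0.147,0.01],"roll": 0},
    {"xyz": [0.031,0.174,0.01],"roll": 0},
    {"xyz": [0.024,0.194,0.01],"roll": 0},
    {"xyz": [0.016,0.21,0.01],"roll": 0},
    {"xyz": [0.011,0.229,0.01],"roll": 0},
    {"xyz": [0.008,0.249,0.01],"roll": 0},
    {"xyz": [0.007,0.271,0.01],"roll": 0},
    {"xyz": [0.01,0.293,0.01],"roll": 0},
    {"xyz": [0.016,0.316,0.01],"roll": 0},
    {"xyz": [0.025,0.339,0.01],"roll": 0},
    {"xyz": [0.038,0.362,0.01],"roll": 0},
    {"xyz": [0.055,0.383,0.01],"roll": 0},
    {"xyz": [0.075,0.402,0.01],"roll": 0},
    {"xyz": [0.098,0.418,0.01],"roll": 0}
  ]
}}

```text
t: 7.93
tcp_pos: [654.2, -21.2, 82.4]
tcp_rot: [[0.964, -0.268, -0.0], [-0.268, -0.964, 0.0], [-0.0, -0.0, -1.0]]
force: [-0.3, -1.2, 0.4]
width: -0.4
finger_force: 0.5
```

```bash
python3 - <<'E'
from h import *
s=snap('top','top4'); q=snap('side','side4'); S=state();print(S['tcp_pos'],S['force'])
a=cv2.resize(s['pixels'][105:180,290:390],(400,300),interpolation=cv2.INTER_CUBIC)
b=cv2.resize(q['pixels'][145:205,230:310],(400,300),interpolation=cv2.INTER_CUBIC)
cv2.imwrite('pics/c4.png',np.hstack([a,b]))
p=p0=pos(110); rows(pos(110),range(104,20,-6))
E
```

```text
[654.90960037 -21.00108291  82.48481659] [ 0.59226695  0.32001765 -0.25434779]
[ {"xyz": [0.026, 0.013, 0], "roll": 0}, {"xyz": [0.054, 0.022, 0], "roll": 0}, {"xyz": [0.084, 0.028, 0], "roll": 0}, {"xyz": [0.102, 0.033, 0], "roll": 0}, {"xyz": [0.115, 0.040, 0], "roll": 0}, {"xyz": [0.130, 0.045, 0], "roll": 0}, {"xyz": [0.147, 0.049, 0], "roll": 0}, {"xyz": [0.165, 0.050, 0], "roll": 0}, {"xyz": [0.185, 0.050, 0], "roll": 0}, {"xyz": [0.206, 0.046, 0], "roll": 0}, {"xyz": [0.227, 0.039, 0], "roll": 0}, {"xyz": [0.248, 0.030, 0], "roll": 0}, {"xyz": [0.268, 0.016, 0], "roll": 0}, {"xyz": [0.287, -0.000, 0], "roll": 0} ]
```

View pics/c4.png

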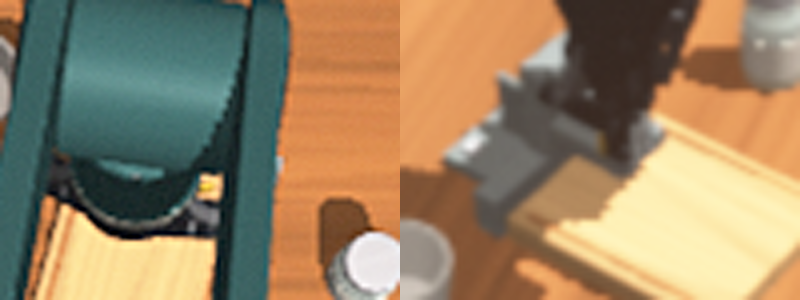

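The top crop shows the opposite wing's brass at (208,185), pointing to the clamp's -y, so the screw has turned about 70-90° as commanded. Continuing the stroke, then lifting.

Call:
{"fn": "step_arm", "kwargs": {
  "motion": [
    {"xyz": [0.026,0.013,0],"roll": 0},
    {"xyz": [0.054,0.022,0],"roll": 0},
    {"xyz": [0.084,0.028,0],"roll": 0},
    {"xyz": [0.102,0.033,0],"roll": 0},
    {"xyz": [0.115,0.04,0],"roll": 0},
    {"xyz": [0.13,0.045,0],"roll": 0},
    {"xyz": [0.147,0.049,0],"roll": 0},
    {"xyz": [0.165,0.05,0],"roll": 0},
    {"xyz": [0.185,0.05,0],"roll": 0},
    {"xyz": [0.206,0.046,0],"roll": 0},
    {"xyz": [0.227,0.039,0],"roll": 0},
    {"xyz": [0.248,0.03,0],"roll": 0},
    {"xyz": [0.268,0.016,0],"roll": 0},
    {"xyz": [0.287,0,0],"roll": 0},
    {"xyz": [0.287,0,0],"roll": 0}
  ]
}}

```text
t: 9.28
tcp_pos: [698.2, -22.2, 82.6]
tcp_rot: [[0.963, -0.268, 0.001], [-0.268, -0.963, -0.0], [0.001, -0.0, -1.0]]
force: [-0.8, -0.6, -0.1]
width: -0.2
finger_force: 0.3
```

```bash
python3 - <<'E'
from h import *
print(pos(110),pos(26),pos(104), pos(224))
# stroke 2: approach at clamp-rel (-4,-42)
p0=A-4*X-44*Y; print(p0, (p0-(pos(110)+np.array([.287,0])*150))/150)
rows(p0,range(214,104,-6)); rows(pos(106),range(100,20,-6))
E
```

```text
[654.14216496 -21.52030887] [697.24580003 -21.57460747] [658.0314054  -19.56106458] [660.82791667 -78.40058083]
[658.8888 -88.3296] [-0.25535577 -0.44539527]
[ {"xyz": [-0.022, 0.085, 0], "roll": 0}, {"xyz": [-0.041, 0.100, 0], "roll": 0}, {"xyz": [-0.059, 0.119, 0], "roll": 0}, {"xyz": [-0.075, 0.141, 0], "roll": 0}, {"xyz": [-0.087, 0.165, 0], "roll": 0}, {"xyz": [-0.097, 0.192, 0], "roll": 0}, {"xyz": [-0.103, 0.216, 0], "roll": 0}, {"xyz": [-0.111, 0.232, 0], "roll": 0}, {"xyz": [-0.117, 0.250, 0], "roll": 0}, {"xyz": [-0.121, 0.269, 0], "roll": 0}, {"xyz": [-0.123, 0.291, 0], "roll": 0}, {"xyz": [-0.121, 0.313, 0], "roll": 0}, {"xyz": [-0.117, 0.336, 0], "roll": 0}, {"xyz": [-0.108, 0.359, 0], "roll": 0}, {"xyz": [-0.096, 0.382, 0], "roll": 0}, {"xyz": [-0.081, 0.403, 0], "roll": 0}, {"xyz": [-0.062, 0.423, 0], "roll": 0}, {"xyz": [-0.040, 0.440, 0], "roll": 0}, {"xyz": [-0.015, 0.454, 0], "roll": 0} ]
[ {"xyz": [0.027, 0.011, 0], "roll": 0}, {"xyz": [0.057, 0.017, 0], "roll": 0}, {"xyz": [0.081, 0.022, 0], "roll": 0}, {"xyz": [0.093, 0.028, 0], "roll": 0}, {"xyz": [0.108, 0.034, 0], "roll": 0}, {"xyz": [0.124, 0.038, 0], "roll": 0}, {"xyz": [0.142, 0.041, 0], "roll": 0}, {"xyz": [0.161, 0.041, 0], "roll": 0}, {"xyz": [0.182, 0.038, 0], "roll": 0}, {"xyz": [0.203, 0.033, 0], "roll": 0}, {"xyz": [0.224, 0.024, 0], "roll": 0}, {"xyz": [0.245, 0.012, 0], "roll": 0}, {"xyz": [0.264, -0.004, 0], "roll": 0}, {"xyz": [0.282, -0.022, 0], "roll": 0} ]
```

Lift clear, cross over, descend on the trailing side of the other wing (now at about 206°).

Call:
{"fn": "step_arm", "kwargs": {
  "motion": [
    {"xyz": [0.01,0.03,0],"roll": 0},
    {"xyz": [0.01,0.03,0.2],"roll": 0},
    {"xyz": [0.01,0.03,0.35],"roll": 0},
    {"xyz": [-0.1,-0.2,0.35],"roll": 0},
    {"xyz": [-0.255,-0.44,0.35],"roll": 0},
    {"xyz": [-0.255,-0.445,0.35],"roll": 0},
    {"xyz": [-0.255,-0.445,0.2],"roll": 0},
    {"xyz": [-0.255,-0.445,0.05],"roll": 0},
    {"xyz": [-0.255,-0.445,-0.01],"roll": 0},
    {"xyz": [-0.255,-0.445,-0.01],"roll": 0},
    {"xyz": [-0.255,-0.445,-0.01],"roll": 0}
  ]
}}

```text
t: 10.2
tcp_pos: [658.9, -88.0, 80.8]
tcp_rot: [[0.964, -0.268, -0.001], [-0.268, -0.964, 0.0], [-0.001, -0.0, -1.0]]
force: [0.8, 0.2, 0.9]
width: -0.5
finger_force: 0.0
```

Call:
{"fn": "step_arm", "kwargs": {
  "motion": [
    {"xyz": [-0.022,0.085,0],"roll": 0},
    {"xyz": [-0.041,0.1,0],"roll": 0},
    {"xyz": [-0.059,0.119,0],"roll": 0},
    {"xyz": [-0.075,0.141,0],"roll": 0},
    {"xyz": [-0.087,0.165,0],"roll": 0},
    {"xyz": [-0.097,0.192,0],"roll": 0},
    {"xyz": [-0.103,0.216,0],"roll": 0},
    {"xyz": [-0.111,0.232,0],"roll": 0},
    {"xyz": [-0.117,0.25,0],"roll": 0},
    {"xyz": [-0.121,0.269,0],"roll": 0},
    {"xyz": [-0.123,0.291,0],"roll": 0},
    {"xyz": [-0.121,0.313,0],"roll": 0},
    {"xyz": [-0.117,0.336,0],"roll": 0},
    {"xyz": [-0.108,0.359,0],"roll": 0},
    {"xyz": [-0.096,0.382,0],"roll": 0},
    {"xyz": [-0.081,0.403,0],"roll": 0},
    {"xyz": [-0.062,0.423,0],"roll": 0},
    {"xyz": [-0.04,0.44,0],"roll": 0},
    {"xyz": [-0.015,0.454,0],"roll": 0}
  ]
}}

```text
t: 11.78
tcp_pos: [656.8, -19.9, 80.9]
tcp_rot: [[0.964, -0.268, -0.0], [-0.268, -0.964, 0.0], [-0.0, -0.0, -1.0]]
force: [-0.8, -1.1, 0.2]
width: 0.0
finger_force: 0.5
```

Call:
{"fn": "step_arm", "kwargs": {
  "motion": [
    {"xyz": [0.027,0.011,0],"roll": 0},
    {"xyz": [0.057,0.017,0],"roll": 0},
    {"xyz": [0.081,0.022,0],"roll": 0},
    {"xyz": [0.093,0.028,0],"roll": 0},
    {"xyz": [0.108,0.034,0],"roll": 0},
    {"xyz": [0.124,0.038,0],"roll": 0},
    {"xyz": [0.142,0.041,0],"roll": 0},
    {"xyz": [0.161,0.041,0],"roll": 0},
    {"xyz": [0.182,0.038,0],"roll": 0},
    {"xyz": [0.203,0.033,0],"roll": 0},
    {"xyz": [0.224,0.024,0],"roll": 0},
    {"xyz": [0.245,0.012,0],"roll": 0},
    {"xyz": [0.264,-0.004,0],"roll": 0},
    {"xyz": [0.282,-0.022,0],"roll": 0},
    {"xyz": [0.282,-0.022,0],"roll": 0}
  ]
}}

```text
t: 13.03
tcp_pos: [700.0, -24.3, 81.1]
tcp_rot: [[0.963, -0.268, 0.001], [-0.268, -0.963, -0.0], [0.001, -0.0, -1.0]]
force: [-0.6, 0.2, 0.4]
width: -0.2
finger_force: 0.3
```

Total turn so far is about 338°. The next stroke may meet the stop near 180°, so I'll go to 184° and then inch.

Call:
{"fn": "step_arm", "kwargs": {
  "motion": [
    {"xyz": [0.01,0.03,0],"roll": 0},
    {"xyz": [0.01,0.03,0.2],"roll": 0},
    {"xyz": [0.01,0.03,0.35],"roll": 0},
    {"xyz": [-0.1,-0.2,0.35],"roll": 0},
    {"xyz": [-0.267,-0.43,0.35],"roll": 0},
    {"xyz": [-0.267,-0.432,0.35],"roll": 0},
    {"xyz": [-0.267,-0.432,0.2],"roll": 0},
    {"xyz": [-0.267,-0.432,0.05],"roll": 0},
    {"xyz": [-0.267,-0.432,0],"roll": 0},
    {"xyz": [-0.267,-0.432,0],"roll": 0},
    {"xyz": [-0.267,-0.432,0],"roll": 0}
  ]
}}

```text
t: 13.95
tcp_pos: [659.0, -88.0, 80.9]
tcp_rot: [[0.964, -0.268, -0.001], [-0.268, -0.964, 0.0], [-0.001, -0.0, -1.0]]
force: [0.1, -0.0, 0.1]
width: -0.0
finger_force: 0.0
```

Call:
{"fn": "step_arm", "kwargs": {
  "motion": [
    {"xyz": [-0.022,0.085,0],"roll": 0},
    {"xyz": [-0.041,0.1,0],"roll": 0},
    {"xyz": [-0.059,0.119,0],"roll": 0},
    {"xyz": [-0.075,0.141,0],"roll": 0},
    {"xyz": [-0.087,0.165,0],"roll": 0},
    {"xyz": [-0.097,0.185,0],"roll": 0},
    {"xyz": [-0.097,0.185,0],"roll": 0}
  ]
}}

```text
t: 14.53
tcp_pos: [643.9, -59.9, 81.2]
tcp_rot: [[0.964, -0.267, -0.0], [-0.267, -0.964, 0.0], [-0.0, -0.0, -1.0]]
force: [-0.7, -0.1, 0.3]
width: 0.5
finger_force: 0.2
```

Call:
{"fn": "step_arm", "kwargs": {
  "motion": [
    {"xyz": [-0.003,0.01,0],"roll": 0},
    {"xyz": [-0.005,0.02,0],"roll": 0},
    {"xyz": [-0.007,0.026,0],"roll": 0},
    {"xyz": [-0.009,0.032,0],"roll": 0},
    {"xyz": [-0.009,0.032,0],"roll": 0}
  ]
}}

```text
t: 14.95
tcp_pos: [643.1, -55.8, 81.0]
tcp_rot: [[0.963, -0.268, 0.0], [-0.268, -0.963, -0.0], [0.0, -0.0, -1.0]]
force: [-0.2, -0.6, -0.1]
width: -0.4
finger_force: 0.5
```

Call:
{"fn": "step_arm", "kwargs": {
  "motion": [
    {"xyz": [-0.002,0.01,0],"roll": 0},
    {"xyz": [-0.004,0.02,0],"roll": 0},
    {"xyz": [-0.006,0.027,0],"roll": 0},
    {"xyz": [-0.006,0.027,0],"roll": 0}
  ]
}}

```text
t: 15.28
tcp_pos: [641.9, -51.5, 81.0]
tcp_rot: [[0.964, -0.268, -0.0], [-0.268, -0.964, 0.0], [-0.0, -0.0, -1.0]]
force: [-0.1, -1.9, 0.4]
width: 0.2
finger_force: 0.5
```

Call:
{"fn": "step_arm", "kwargs": {
  "motion": [
    {"xyz": [-0.002,0.01,0],"roll": 0},
    {"xyz": [-0.004,0.02,0],"roll": 0},
    {"xyz": [-0.004,0.027,0],"roll": 0},
    {"xyz": [-0.004,0.027,0],"roll": 0}
  ]
}}

```text
t: 15.62
tcp_pos: [641.4, -47.3, 81.0]
tcp_rot: [[0.964, -0.268, -0.0], [-0.268, -0.964, 0.0], [-0.0, -0.0, -1.0]]
force: [0.1, -0.8, 0.1]
width: -0.3
finger_force: 0.5
```

No stop yet, so it is the 1.5-turn case. Continuing this stroke, then the last one.

Call:
{"fn": "step_arm", "kwargs": {
  "motion": [
    {"xyz": [-0.007,0.02,0],"roll": 0},
    {"xyz": [-0.005,0.042,0],"roll": 0},
    {"xyz": [-0.001,0.065,0],"roll": 0},
    {"xyz": [0.008,0.088,0],"roll": 0},
    {"xyz": [0.02,0.111,0],"roll": 0},
    {"xyz": [0.035,0.132,0],"roll": 0},
    {"xyz": [0.054,0.152,0],"roll": 0},
    {"xyz": [0.076,0.169,0],"roll": 0},
    {"xyz": [0.101,0.183,0],"roll": 0}
  ]
}}

```text
t: 16.37
tcp_pos: [656.8, -19.8, 80.9]
tcp_rot: [[0.964, -0.268, -0.0], [-0.268, -0.964, 0.0], [-0.0, -0.0, -1.0]]
force: [-0.3, -0.7, 0.2]
width: -0.1
finger_force: 0.5
```

Call:
{"fn": "step_arm", "kwargs": {
  "motion": [
    {"xyz": [0.027,0.011,0],"roll": 0},
    {"xyz": [0.057,0.017,0],"roll": 0},
    {"xyz": [0.081,0.022,0],"roll": 0},
    {"xyz": [0.093,0.028,0],"roll": 0},
    {"xyz": [0.108,0.034,0],"roll": 0},
    {"xyz": [0.124,0.038,0],"roll": 0},
    {"xyz": [0.142,0.041,0],"roll": 0},
    {"xyz": [0.161,0.041,0],"roll": 0},
    {"xyz": [0.182,0.038,0],"roll": 0},
    {"xyz": [0.203,0.033,0],"roll": 0},
    {"xyz": [0.224,0.024,0],"roll": 0},
    {"xyz": [0.245,0.012,0],"roll": 0},
    {"xyz": [0.264,-0.004,0],"roll": 0},
    {"xyz": [0.282,-0.022,0],"roll": 0},
    {"xyz": [0.282,-0.022,0],"roll": 0}
  ]
}}

```text
t: 17.62
tcp_pos: [699.9, -24.3, 81.1]
tcp_rot: [[0.963, -0.268, 0.001], [-0.268, -0.963, -0.0], [0.001, -0.0, -1.0]]
force: [-0.6, -0.1, 0.1]
width: 0.4
finger_force: 0.3
```

Call:
{"fn": "step_arm", "kwargs": {
  "motion": [
    {"xyz": [0.01,0.03,0],"roll": 0},
    {"xyz": [0.01,0.03,0.2],"roll": 0},
    {"xyz": [0.01,0.03,0.35],"roll": 0},
    {"xyz": [-0.1,-0.2,0.35],"roll": 0},
    {"xyz": [-0.267,-0.43,0.35],"roll": 0},
    {"xyz": [-0.267,-0.432,0.35],"roll": 0},
    {"xyz": [-0.267,-0.432,0.2],"roll": 0},
    {"xyz": [-0.267,-0.432,0.05],"roll": 0},
    {"xyz": [-0.267,-0.432,-0.005],"roll": 0},
    {"xyz": [-0.267,-0.432,-0.005],"roll": 0},
    {"xyz": [-0.267,-0.432,-0.005],"roll": 0}
  ]
}}

```text
t: 18.53
tcp_pos: [658.9, -88.0, 80.1]
tcp_rot: [[0.964, -0.268, -0.001], [-0.268, -0.964, 0.0], [-0.001, -0.0, -1.0]]
force: [0.3, -0.1, 0.4]
width: 0.3
finger_force: 0.0
```

Call:
{"fn": "step_arm", "kwargs": {
  "motion": [
    {"xyz": [-0.022,0.085,0],"roll": 0},
    {"xyz": [-0.041,0.1,0],"roll": 0},
    {"xyz": [-0.059,0.119,0],"roll": 0},
    {"xyz": [-0.075,0.141,0],"roll": 0},
    {"xyz": [-0.087,0.165,0],"roll": 0},
    {"xyz": [-0.097,0.185,0],"roll": 0},
    {"xyz": [-0.097,0.185,0],"roll": 0}
  ]
}}

```text
t: 19.12
tcp_pos: [643.9, -59.9, 80.4]
tcp_rot: [[0.964, -0.267, -0.0], [-0.267, -0.964, 0.0], [-0.0, -0.0, -1.0]]
force: [0.2, 0.3, 0.5]
width: 0.2
finger_force: 0.2
```

Call:
{"fn": "step_arm", "kwargs": {
  "motion": [
    {"xyz": [-0.001,0.005,0],"roll": 0},
    {"xyz": [-0.003,0.01,0],"roll": 0},
    {"xyz": [-0.004,0.015,0],"roll": 0},
    {"xyz": [-0.004,0.015,0],"roll": 0}
  ]
}}

```text
t: 19.45
tcp_pos: [643.9, -58.4, 80.2]
tcp_rot: [[0.963, -0.268, 0.0], [-0.268, -0.963, 0.0], [0.0, -0.0, -1.0]]
force: [0.2, -1.1, -0.2]
width: 0.3
finger_force: 0.4
```

Call:
{"fn": "step_arm", "kwargs": {
  "motion": [
    {"xyz": [-0.001,0.005,0],"roll": 0},
    {"xyz": [-0.002,0.01,0],"roll": 0},
    {"xyz": [-0.002,0.01,0],"roll": 0}
  ]
}}

```text
t: 19.7
tcp_pos: [643.5, -56.8, 80.2]
tcp_rot: [[0.963, -0.268, 0.0], [-0.268, -0.963, 0.0], [0.0, -0.0, -1.0]]
force: [0.4, -2.1, -0.1]
width: -0.0
finger_force: 0.4
```

Call:
{"fn": "step_arm", "kwargs": {
  "motion": [
    {"xyz": [-0.001,0.005,0],"roll": 0},
    {"xyz": [-0.002,0.01,0],"roll": 0},
    {"xyz": [-0.002,0.01,0],"roll": 0}
  ]
}}

```text
t: 19.95
tcp_pos: [643.3, -55.7, 80.2]
tcp_rot: [[0.964, -0.268, 0.0], [-0.268, -0.964, -0.001], [0.001, 0.001, -1.0]]
force: [0.4, -3.1, -1.2]
width: 0.1
finger_force: 1.4
```

Call:
{"fn": "step_arm", "kwargs": {
  "motion": [
    {"xyz": [0,0.005,0],"roll": 0},
    {"xyz": [0,0.01,0],"roll": 0},
    {"xyz": [0,0.01,0],"roll": 0}
  ]
}}

```text
t: 20.2
tcp_pos: [643.4, -54.8, 80.2]
tcp_rot: [[0.964, -0.268, 0.0], [-0.268, -0.964, -0.002], [0.001, 0.001, -1.0]]
force: [0.1, -7.0, -1.3]
width: 0.2
finger_force: 2.9
```

The force has risen to 7 N, against about 1 N while turning, so the screw is at its stop. Back off, lift, withdraw and check.

Call:
{"fn": "step_arm", "kwargs": {
  "motion": [
    {"xyz": [-0.01,-0.05,0],"roll": 0},
    {"xyz": [-0.03,-0.2,0],"roll": 0},
    {"xyz": [-0.03,-0.2,0.25],"roll": 0},
    {"xyz": [-0.03,-0.2,0.5],"roll": 0},
    {"xyz": [-0.3,-0.2,0.6],"roll": 0},
    {"xyz": [-0.6,-0.2,0.6],"roll": 0},
    {"xyz": [-0.9,-0.2,0.6],"roll": 0},
    {"xyz": [-0.98,-0.2,0.6],"roll": 0},
    {"xyz": [-0.98,-0.2,0.6],"roll": 0},
    {"xyz": [-0.98,-0.2,0.6],"roll": 0}
  ]
}}

```text
t: 21.03
tcp_pos: [494.9, -83.4, 170.6]
tcp_rot: [[0.963, -0.269, -0.0], [-0.269, -0.963, 0.001], [-0.0, -0.001, -1.0]]
force: [0.2, -0.3, 0.7]
width: 0.4
finger_force: 0.0
```

```bash
python3 - <<'E'
from h import *
s=snap('top','top5'); q=snap('side','side5'); S=state();print(S['tcp_pos'],S['force'])
a=cv2.resize(s['pixels'][105:180,290:390],(400,300),interpolation=cv2.INTER_CUBIC)
b=cv2.resize(q['pixels'][140:230,220:340],(400,300),interpolation=cv2.INTER_CUBIC)
cv2.imwrite('pics/c5.png',np.hstack([a,b]))
E
```

```text
[497.53474558 -83.99111167 170.6957993 ] [-0.11622665  0.68739682  0.5337418 ]
```

View pics/c5.png

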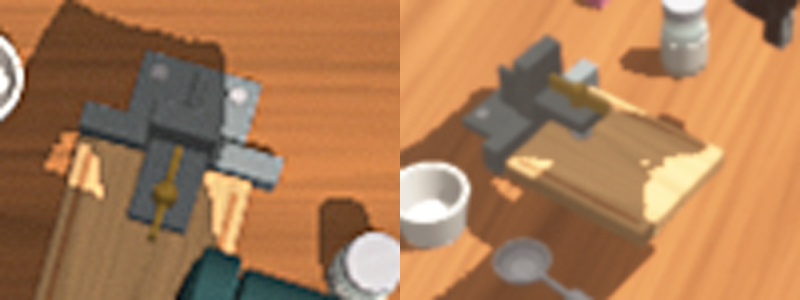

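The wings lie along the clamp's x (ends at 180,148 and 152,238), which is the stop attitude. The board is home, flat and square, and the robot is clear. Handing in.

```bash
python3 -c "
from station import *
print(hand_in())"
```

```text
the job is handed in; nothing more can be done
None
```

I pushed the board home against the fence of the small grey clamp, turned the wing screw about 1.5 turns to its stop, and handed the job in at about 21 s; no verdict came back.

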